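# Empty the balance pan and key in the zeroing sequence

## Robot

A 6-joint arm with a two-finger parallel gripper is mounted at the origin on a cart in front of the work surface, level with it; the furniture and walls round the work are solid. World frame = base frame: x ahead of the robot, y to its left, z up, the work surface at z = 0. Lengths are in mm, angles in rad, forces in N, time in s.
With the tool pointing down it reaches from about 350 to 1000 mm from the base axis. Payload 7.1 kg.
Tool frame: the origin (TCP) lies at the very end of the fingers, on their centre line; the grasp point (between the pads) lies 19 mm behind it (ctrl.tcp_to_grasp is the distance from the TCP to the grasp point, in mm); z points along the fingers, y is the line along which they close (so a half turn about z gives the same grasp; the last joint's range is limited). The gripper opens to 85 mm and grips with 20 to 120 N. Pads are 22 mm wide; open, the fingers measure 114 mm over their backs; the gripper's body (76 mm by 85 mm) begins 54 mm behind the grasp point. The pads swing forward as they close: fully open they stand 13 mm farther back than shut.
Start: joints at [-1.319, 0.423, 1.63, -0, 1.089, -0.019], TCP at [167.208, -602.201, 231.319] pointing down, gripper open.
Joint ranges: [-3, 3], [-0.9, 2.11], [0.09, 2.58], [-1.31, 4.45], [0.11, 2.69], [-2.54, 2.54]. Speed limits (rad/s): [2.39, 2.39, 3.01, 3.14, 3.14, 3.14].

## Interface

Orientations are given as a unit quaternion [x, y, z, w].
In Python, from plant import readout, snapshot, workorder, models, ctrl gives the robot as it stands.
- The arm moves only by the shell command python3 -m crank 'ROWS' [OPENING] [FORCE]. ROWS is JSON, a list of rows, each an object of numbers: "tx", "ty", "tz": the shift along the tool's x, y, z in cm; "spin": the turn about the tool's z in rad. A call has 1 to 20 rows; each row shifts and turns the commanded pose from where the row before left it, along the tool's axes as they then stand; what a row does not reach is not made up. A row lasts 1/10 s, in which the tool goes at most 50 mm and 8.59 degrees, less where a joint would pass 70% of its speed; a pose out of reach is approached as far as the arm can. A call is refused whole if a number of a shift passes 5 or a number of a turn 0.15, either way. A call with a gripper value outside its range is refused whole. OPENING is the finger opening in cm, from 0 to 8.54, set as the call begins (- or left out, the last holds). The fingers move at their own pace and stop on an object; FORCE is the grip in N (left out, the last holds). Time passes only in rows, so rows that do not move let the fingers close. It gives the time, the measured TCP pose, the force, the opening and the grip force at its end, in the units of the state.
- readout.sense(): the state, without advancing time (a new reading comes with each control period).
- snapshot(name): name is "scene" or "top" or "wrist"; returns a dict with "color" (384x512x3 uint8, red, green, blue), "range_z" (384x512 float32, mm along the optical axis (not along the pixel's ray), 0 where there is no reading), "mtx" (3x3 intrinsics, pixels), "extrinsics" (4x4, takes a point from world to camera coordinates). Camera axes: x right, y down, z forward; pixel columns grow to the right and rows downward; lengths in mm; the calibration is good to about 2 mm. The wrist camera is an equidistant fisheye: a pixel r from the principal point sees the ray r / f radians off the axis. A picture is of the moment at which its call begins.
- workorder.job_done(): hands the job in; it is judged then, once.
Trained networks look in a picture, given as the dict that the camera call returned (one of the last four; its "shot" number tells which), for a name from the list of things; names that differ only in an ending like _2 or _b are one class to them, and where a whole thing is asked for, a point or a joint stands for the part that bears it (a point fixed in the world has none). Each returns a list of dicts, best first, with "p" (0 to 1); they miss things now and then, are a little off and sometimes report something else, mostly with a low value. They report only what shows in the picture. A call takes as long as a camera call. They do not tell look-alikes from the thing itself.
- models.trace(name, picture): "pixels" (384x512 bool, what is visible of it) and "box" ([left, top, right, bottom] in pixels, round what is visible of it).
The state is a dict: "clock": time; "joint_positions": joint angles; "qd": joint speeds; "tau": joint torques, N m; "eef_pos": TCP position; "tool_rot": TCP orientation; "ft_force": force on the tool from outside, world axes, zero at the start; "wrist_torque": the same for the moment, N m; "gripper_width": opening from 0.0 (shut) to 1.0 (fully open); "grasp_force": force on a finger pad.
Only numpy, scipy, OpenCV 4.12 (cv2) and the standard library are available. Lean on these libraries where they do the work, as an engineer would, in place of code of your own. Each camera call takes 0.05 s, during which the arm holds its last target. There are 200 camera calls.

## Task

The balance must be zeroed with nothing on it: lift the handled steel can off its pan, keep it upright, and set it down (do not drop it) wholly on the round cork mat beside the balance. Then press four of the six keys fully home, one at a time, letting each spring back up: first the round key, then the triangle, then the cross, last the long bar. Do not press the square or the L-shaped key, and leave the bottles, the tip box and the computer mouse where they are.

Things in the scene. Friction and masses are not known exactly. Their poses are not given: they have to be found in the camera images.
- balance: white bench balance, 310 mm deep (x), 212 mm wide (y) at its front keypad half and 160 mm at its rear half, 50 mm high, fixed to the bench. Origin at the bench under its middle; its x axis points from keypad to pan. Six keys in two rows of three, 62 mm apart both ways, in an order that changes; their centres lie 118 and 56 mm before the origin. All keys are white on grey and differ in shape only
- pan_top (a point): centre of the top of the balance's round steel weighing pan, 124 mm across, 66 mm above the bench and 85 mm behind the balance's origin
- can: steel sample can with a fixed lid, 92 mm across and 80 mm high, with a fixed arch handle over it; stands on the pan. Origin at the centre of its underside; z up; the arch stands in its y-z plane. About 0.3 to 0.55 kg
- can_grip (a point): middle of the can's handle: a round bar 12 mm thick, along the can's y, straight for 56 mm, its centre line 134 mm above the can's underside and 54 mm above the lid; axes as the can's
- mat: round cork mat, 140 mm across, 4 mm thick, fixed to the bench beside the balance, left or right; origin at the centre of its underside
- key_round_top (a point): centre of the top of the round key (round disc, 36 mm across), to be pressed first; 65 mm above the bench when up, 12 mm above the keypad round it, 59 mm when fully home (a spring key, 5 N); axes as the balance's
- flag_round (a joint): the little white shutter in the black window behind this key: 0 at the left (key not pressed yet); the key carries it to 0.012 m at the right as it goes home, and it stays there when the key springs back
- key_triangle_top (a point): centre of the top of the triangle key (triangle with sides of about 42 mm), to be pressed second; 65 mm above the bench when up, 12 mm above the keypad round it, 59 mm when fully home (a spring key, 5 N); axes as the balance's
- flag_triangle (a joint): the little white shutter in the black window behind this key: 0 at the left (key not pressed yet); the key carries it to 0.012 m at the right as it goes home, and it stays there when the key springs back
- key_cross_top (a point): centre of the top of the cross key (plus-shaped cross, 36 mm across, arms 13 mm wide, which meet at its centre), to be pressed third; 65 mm above the bench when up, 12 mm above the keypad round it, 59 mm when fully home (a spring key, 5 N); axes as the balance's
- flag_cross (a joint): the little white shutter in the black window behind this key: 0 at the left (key not pressed yet); the key carries it to 0.012 m at the right as it goes home, and it stays there when the key springs back
- key_bar_top (a point): centre of the top of the bar key (long bar, 46 x 15 mm, across the keypad), to be pressed last; 65 mm above the bench when up, 12 mm above the keypad round it, 59 mm when fully home (a spring key, 5 N); axes as the balance's
- flag_bar (a joint): the little white shutter in the black window behind this key: 0 at the left (key not pressed yet); the key carries it to 0.012 m at the right as it goes home, and it stays there when the key springs back
- key_square_top (a point): centre of the top of the square key (square, 32 mm), not to be pressed; 65 mm above the bench when up, 12 mm above the keypad round it, 59 mm when fully home (a spring key, 5 N); axes as the balance's
- flag_square (a joint): the little white shutter in the black window behind this key: 0 at the left (key not pressed yet); the key carries it to 0.012 m at the right as it goes home, and it stays there when the key springs back
- key_corner_top (a point): centre of the top of the L-shaped key (L-shaped corner, two arms 36 mm long and 12 mm wide), not to be pressed; 65 mm above the bench when up, 12 mm above the keypad round it, 59 mm when fully home (a spring key, 5 N); axes as the balance's
- flag_corner (a joint): the little white shutter in the black window behind this key: 0 at the left (key not pressed yet); the key carries it to 0.012 m at the right as it goes home, and it stays there when the key springs back
- wine_bottle_11: bystander, to be left alone: olive glass bottle, empty, 73 mm across, 299 mm high, standing loose; origin at the centre of its underside
- wine_bottle_12: bystander, to be left alone: clear glass bottle, 75 mm across, 309 mm high, standing loose; origin at the centre of its underside
- amber_bottle: bystander, to be left alone: amber reagent bottle with light blue cap, 60 mm across, 162 mm high, standing loose; origin at the centre of its underside
- tip_store: bystander, to be left alone: white plastic box with blue lid for pipette tips, 106 mm (x) by 134 mm (y), 126 mm high, standing loose; origin at the centre of its underside
- small_blue: bystander, to be left alone: small clear bottle with blue cap, 44 mm across, 77 mm high, standing loose; origin at the centre of its underside
- mouse: bystander, to be left alone: black computer mouse, 108 mm long (x), 61 mm wide, 38 mm high, standing loose; origin at the centre of its underside
- tube_rack: bystander, fixed at the right of the bench: wire rack with sample tubes, 103 mm wide (y), 263 mm deep (x), 110 mm high; origin at the centre of its underside
Things that resemble listed ones, but are neither listed nor needed, are in the scene too. Leave any pink or yellow look-alike of the can alone. Of the things shaped like the mat, the cork one is meant.

How it is judged:
By the outcome, as a careful person would: the job done as asked, in the order asked, and still so for the second after the job is handed in, with the robot touching nothing.
It also fails if it takes over 66 s, if anything falls off the work surface, if the arm or the gripper's body presses on something with over 40 N, if the wrist force passes 120 N, or if a joint passes its speed limit or range.

## Working session

There is one attempt and no reset: what is moved stays moved. The work goes in short steps, Python scripts to look and compute and a shell command to move; the robot and the scene stay as the last step left them, time stands still between calls to the robot, and variables do not carry over. Pictures are saved under pics/ and viewed, at most 10 in all, crops included, and the job is handed in when it is done.

```bash
mkdir -p pics; ls; cat > h.py <<'E'
import numpy as np, cv2
from plant import readout, snapshot, workorder, models, ctrl
def world(s):
    K=s["mtx"];T=np.linalg.inv(s["extrinsics"]);z=s["range_z"].astype(float)
    v,u=np.mgrid[:384,:512]
    P=np.stack([(u-K[0,2])/K[0,0]*z,(v-K[1,2])/K[1,1]*z,z],-1)
    W=P@T[:3,:3].T+T[:3,3]; W[z==0]=np.nan
    return W
def save(s,n,box=None,k=1):
    im=s["color"][...,::-1]
    if box: im=im[box[1]:box[3],box[0]:box[2]]
    cv2.imwrite("pics/"+n,cv2.resize(im,None,fx=k,fy=k,interpolation=cv2.INTER_CUBIC))
E
python3 - <<'E'
from h import *
np.set_printoptions(precision=1,suppress=True)
t=snapshot("top");s=snapshot("scene")
both=np.vstack([cv2.resize(t["color"],(400,300)),cv2.resize(s["color"],(400,300))])
save(t,"top.png",k=1.5);save(s,"scene.png",k=1.5)
Wt=world(t);Ws=world(s)
print(t["extrinsics"],t["mtx"])
for n in ["balance","can","mat","key_round_top","key_triangle_top","key_cross_top","key_bar_top","key_square_top","key_corner_top","wine_bottle_11","wine_bottle_12","amber_bottle","tip_store","small_blue","mouse","tube_rack"]:
  for nm,p,W in (("t",t,Wt),("s",s,Ws)):
    for d in models.trace(n,p)[:2]:
        m=d["pixels"]; q=W[m]; q=q[~np.isnan(q[:,0])]
        if len(q): print(n,nm,round(d["p"],2),d["box"],np.median(q,0),np.percentile(q,2,0),np.percentile(q,98,0))
print(readout.sense())
E
```

```text
pics
[[   0.    -1.     0.   -34.7]
 [  -1.    -0.    -0.1  515.8]
 [   0.1    0.    -1.  1633.1]
 [   0.     0.     0.     1. ]] [[425.    0.  255.5]
 [  0.  425.  190.9]
 [  0.    0.    1. ]]
balance t 0.67 [203.3, 131.8, 266.2, 217.5] [591.7  41.   50.4] [415.  -54.7  40.9] [723.7 156.3  70.8]
balance t 0.18 [316.6, 181.2, 355.6, 213.8] [ 494.6 -318.2  124.1] [ 443.3 -388.4   26.5] [ 547.3 -257.4  131.6]
balance s 0.8 [213.8, 191.0, 284.2, 241.0] [559.1  -8.1  46.6] [401.4 -66.4  13.8] [690.5 150.4  67.4]
can t 0.96 [276.3, 130.6, 302.5, 160.1] [ 695.2 -143.9   79.3] [ 658.3 -183.5    3.5] [ 742.4 -103.8  141.1]
can t 0.88 [234.5, 136.7, 257.3, 164.7] [655.7  16.6 146.2] [618.7 -21.8  97.6] [702.7  55.2 207.8]
can s 0.82 [266.4, 212.0, 286.1, 247.8] [ 463.6 -166.2   75.1] [ 439.6 -201.3    0.6] [ 556.  -109.3  139.3]
can s 0.59 [289.2, 191.3, 308.3, 221.2] [ 669.1 -156.3   65.7] [ 651.4 -193.2    5.2] [ 726.7 -117.   125.3]
mat t 0.98 [119.2, 213.6, 159.0, 247.6] [354.2 433.2   3.9] [292.2 370.1  -3.7] [416.8 494.1  12.5]
mat t 0.96 [139.8, 170.1, 173.7, 206.0] [530.7 358.3   3.7]
[... 2983 characters left out ...]
 192.1] [ 579.3 -526.6   83.7] [ 533.5 -674.5   -6.1] [ 629.3 -402.2  114.6]
tube_rack s 0.71 [154.2, 141.9, 170.3, 196.5] [471.9 482.9 163.5] [455.3 458.4  31.5] [506.4 515.8 288.9]
tube_rack s 0.57 [334.0, 231.8, 404.7, 283.6] [ 545.1 -606.7   73.3] [ 525.  -666.3   -2.5] [ 623.6 -411.2  111.6]
{'clock': 1.7, 'joint_positions': array([-1.3,  0.4,  1.6, -0. ,  1.1, -0. ]), 'qd': array([-0., -0.,  0.,  0., -0.,  0.]), 'tau': array([  0. , -55.7, -28.2,  -0. ,   0. ,   0. ]), 'eef_pos': array([ 167.2, -602.2,  231.3]), 'tool_rot': array([ 1. ,  0.1, -0. ,  0. ]), 'ft_force': array([-1.1, -0.2,  0.8]), 'wrist_torque': array([0., 0., 0.]), 'grasp_force': 0.0, 'gripper_width': 1.006543591566659}
```

View pics/top.png

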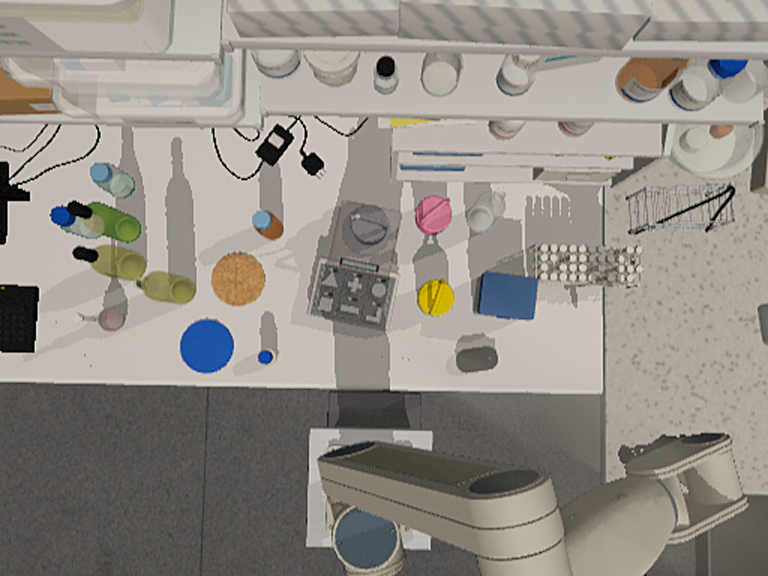

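```bash
python3 - <<'E'
from h import *
np.set_printoptions(precision=2,suppress=True)
t=snapshot("top");W=world(t)
save(t,"keys.png",[190,120,310,220],6)
np.savez("top.npz",color=t["color"],W=W)
x,y,z=W[...,0],W[...,1],W[...,2]
near=(x>560)&(x<760)&(y>-60)&(y<110)
h=W[near&(z>190)&(z<215)]; print("handle",len(h),np.median(h,0)); 
c=h[:,:2]-h[:,:2].mean(0);print(h[:,:2].mean(0),np.linalg.svd(c,full_matrices=False)[1:])
l=W[near&(z>138)&(z<154)];print("lid",len(l),l.mean(0),cv2.minEnclosingCircle(l[:,:2].astype(np.float32)))
b=W[(x>380)&(x<760)&(y>-100)&(y<200)&(z>38)&(z<60)]
print("bal",cv2.minAreaRect(b[:,:2].astype(np.float32)))
print(t["extrinsics"].tolist()); print(readout.sense()["tool_rot"],ctrl.tcp_to_grasp)
E
```

```text
handle 83 [661.21  13.51 203.17]
[660.67  14.66] (array([220.59,  30.83]), array([[-0.27, -0.96],
       [ 0.96, -0.27]]))
lid 397 [659.34  15.74 145.32] ((662.0978393554688, 16.04734992980957), 45.69794464111328)
bal ((573.156982421875, 40.801597595214844), (211.6981658935547, 309.7904357910156), 79.88960266113281)
[[0.022084978867011433, -0.9997552416490045, 0.0013078622957410936, -34.6583195342397], [-0.9973742426126385, -0.022122591378601834, -0.06895803886103982, 515.8154621178148], [0.06897009410830841, 0.00021850866430019085, -0.9976187039007715, 1633.1145787240355], [0.0, 0.0, 0.0, 1.0]]
[ 0.99  0.13 -0.   -0.  ] 18.700000000000003
```

View pics/keys.png

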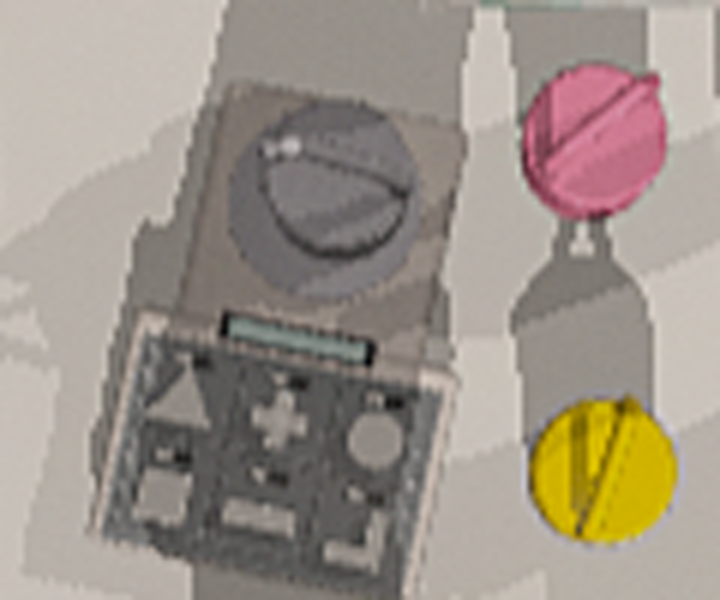

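```bash
cat > fit.py <<'E'
from h import *
from scipy.optimize import least_squares
np.set_printoptions(precision=2,suppress=True)
d=np.load("top.npz");W=d["W"];im=d["color"]
E=np.array([[0.022084978867011433,-0.9997552416490045,0.0013078622957410936,-34.6583195342397],[-0.9973742426126385,-0.022122591378601834,-0.06895803886103982,515.8154621178148],[0.06897009410830841,0.00021850866430019085,-0.9976187039007715,1633.1145787240355]])
K=np.array([[425,0,255.5],[0,425,190.9],[0,0,1.]])
def ray(u,v,z):
    R,t=E[:,:3],E[:,3];c=-R.T@t;r=R.T@np.linalg.inv(K)@[u,v,1];return c+r*(z-c[2])/r[2]
# keys: weighted centroids of brightness round seeds (crop/6+offset)
g=cv2.cvtColor(im,cv2.COLOR_RGB2GRAY).astype(float)
off=np.array([190,120]);P={}
for n,(a,b) in dict(tri=(182,400),cross=(278,418),round=(375,440),sq=(163,495),bar=(258,517),L=(360,545)).items():
    u,v=off[0]+a/6-.4,off[1]+b/6-.4
    P[n]=None
    for _ in range(5):
        vv,uu=np.mgrid[int(v)-9:int(v)+10,int(u)-9:int(u)+10]
        w=np.clip(g[vv,uu]-115,0,60)*(np.hypot(uu-u,vv-v)<(7 if n in("bar","tri","L") else 6))
        u,v=(w*uu).sum()/w.sum(),(w*vv).sum()/w.sum()
    P[n]=ray(u,v,65);print(n,u,v,P[n])
grid=dict(tri=(-56,62),cross=(-56,0),round=(-56,-62),sq=(-118,62),bar=(-118,0),L=(-118,-62))
f=lambda p,n:np.array([p[0]+np.cos(p[2])*grid[n][0]-np.sin(p[2])*grid[n][1],p[1]+np.sin(p[2])*grid[n][0]+np.cos(p[2])*grid[n][1]])
use=["round","cross","sq","bar"]
s=least_squares(lambda p:np.concatenate([f(p,n)-P[n][:2] for n in use]),[573,40,-.2])
print(s.x,s.fun)
for n in grid:print(n,f(s.x,n))
print("pan",s.x[:2]+85*np.array([np.cos(s.x[2]),np.sin(s.x[2])]))
x,y,z=W[...,0],W[...,1],W[...,2]
b=(x>380)&(x<800)&(y>-100)&(y<200)&(z>43)&(z<56)
q=W[b];c,sn=np.cos(s.x[2]),np.sin(s.x[2]);r=(q[:,:2]-s.x[:2])@np.array([[c,-sn],[sn,c]])
print("bal extents",np.percentile(r,[.5,99.5],0))
hsv=cv2.cvtColor(im,cv2.COLOR_RGB2HSV)
m=(np.hypot(x-530,y-358)<100)&(hsv[...,1]>70)&(z<15)&(hsv[...,0]<25)
vs,us=np.nonzero(m);pts=np.array([ray(u,v,4)[:2] for u,v in zip(us,vs)],np.float32)
print("mat",cv2.minEnclosingCircle(pts),pts.mean(0),len(pts)*13)
tall=(x>300)&(x<760)&(y>150)&(y<700)&(z>15)
n,lab,st,ce=cv2.connectedComponentsWithStats(tall.astype(np.uint8))
for i in range(1,n):
    if st[i,4]>8:
        k=W[lab==i];print("obj",st[i,4],np.percentile(k,2,0),np.percentile(k,98,0))
h=W[(x>560)&(x<760)&(y>-60)&(y<110)&(z>196)&(z<215)];print("bar",len(h),np.percentile(h,[5,50,95],0),cv2.fitLine(h[:,:2].astype(np.float32),cv2.DIST_HUBER,0,.01,.01).ravel())
E
python3 fit.py; python3 -c "
from plant import readout
s=readout.sense();print(s['tool_rot'].tolist(),s['eef_pos'])
from scipy.spatial.transform import Rotation as R
print(R.from_quat(s['tool_rot']).as_matrix())"
```

```text
tri 219.6829268292683 186.4767899291896 [526.93 112.32  65.  ]
cross 236.19893697798025 189.39635535307517 [517.27  49.71  65.  ]
round 252.17992424242425 192.89835858585857 [505.36 -10.89  65.  ]
sq 216.67345814977975 202.49174008810573 [466.21 121.96  65.  ]
bar 232.8438596491228 205.47543859649122 [456.32  60.8   65.  ]
L 250.11490683229815 210.4611801242236 [439.01  -4.62  65.  ]
[571.92  40.03  -0.18] [ 0.49 -0.21 -0.46  0.21  0.52 -0.07 -0.55  0.07]
tri [527.75 110.94]
cross [516.8   49.92]
round [505.85 -11.11]
sq [466.73 121.89]
bar [455.78  60.87]
L [444.83  -0.16]
pan [655.59  25.02]
bal extents [[-151.92 -103.37]
 [ 153.22  104.01]]
mat ((529.3576049804688, 357.7975769042969), 69.84838104248047) [528.69 357.76] 12792
obj 595 [754.1  276.84 966.8 ] [758.92 407.85 987.74]
obj 21 [759.14 496.19 724.58] [759.98 518.49 744.14]
obj 29 [758.74 457.65 726.39] [759.98 489.5  745.21]
obj 312 [757.79 260.85 722.99] [759.95 451.79 746.63]
obj 348 [754.84 258.32 588.54] [759.84 516.22 611.85]
obj 224 [736.46 638.59  21.84] [759.08 688.15 154.63]
obj 820 [619.68 615.06  24.25] [684.15 665.1  301.6 ]
obj 302 [634.6  243.55  20.27] [684.86 291.37 166.02]
obj 1461 [464.31 465.47  25.  ] [587.99 642.58 298.29]
obj 89 [437.68 150.54  37.5 ] [541.4  167.9   56.44]
obj 326 [390.14 641.78  28.33] [446.04 690.35 217.46]
obj 120 [314.25 247.68  22.69] [352.06 284.18  81.63]
bar 75 [[649.82 -18.02 198.07]
 [661.69  16.82 203.98]
 [672.64  49.51 208.86]] [  0.28   0.96 659.33  10.17]
[0.9908510756942797, 0.13495979281160805, -2.610121513565425e-06, -1.0626569649281865e-05] [ 167.18147009 -602.19964743  231.3208165 ]
[[ 9.63571709e-01  2.67450112e-01 -8.04080270e-06]
 [ 2.67450112e-01 -9.63571708e-01  2.03541730e-05]
 [-2.30416414e-06 -2.17632189e-05 -1.00000000e+00]]
```

View pics/scene.png

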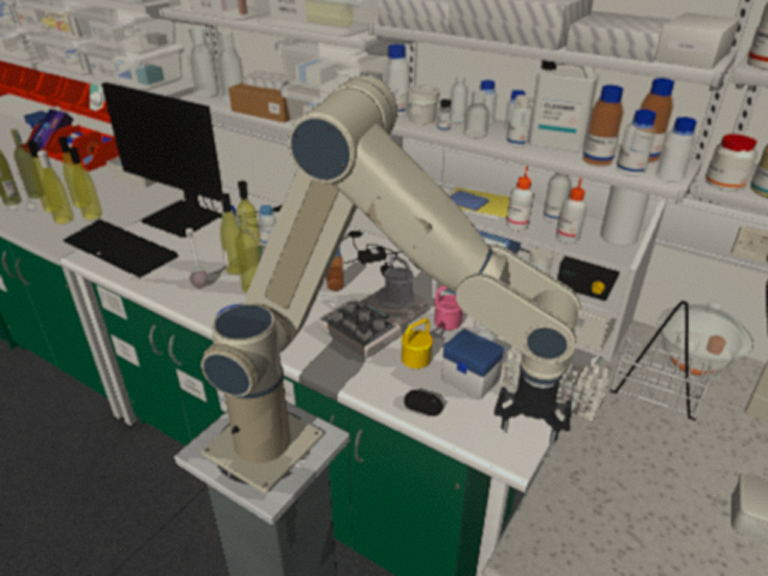

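```bash
python3 -m crank '[{"spin":-0.145,"tz":-0.3},{"spin":-0.145,"tz":-0.3},{"spin":-0.145,"tz":-0.3},{"spin":-0.145,"tz":-0.3},{"spin":-0.145,"tz":-0.3},{"spin":-0.145,"tz":-0.3},{"spin":-0.146,"tz":-0.3},{"tx":1.5,"ty":0.6},{"tx":3,"ty":1.2},{"tx":3.6,"ty":1.5},{"tx":3.6,"ty":1.5},{"tx":3.6,"ty":1.5},{"tx":3.6,"ty":1.5},{"tx":3.6,"ty":1.5},{"tx":3.6,"ty":1.5},{"tx":3.6,"ty":1.5},{"tx":3.6,"ty":1.5},{"tx":3.6,"ty":1.5},{"tx":3.6,"ty":1.5},{"tx":3.6,"ty":1.5}]' 8.5 80
```

```text
invalid input at $[0]: expected keys tx, ty, tz, spin
```

```bash
python3 -m crank '[{"tx":0,"ty":0,"tz":-0.3,"spin":-0.145},{"tx":0,"ty":0,"tz":-0.3,"spin":-0.145},{"tx":0,"ty":0,"tz":-0.3,"spin":-0.145},{"tx":0,"ty":0,"tz":-0.3,"spin":-0.145},{"tx":0,"ty":0,"tz":-0.3,"spin":-0.145},{"tx":0,"ty":0,"tz":-0.3,"spin":-0.145},{"tx":0,"ty":0,"tz":-0.3,"spin":-0.146},{"tx":1.5,"ty":0.6,"tz":0,"spin":0},{"tx":3,"ty":1.2,"tz":0,"spin":0},{"tx":3.6,"ty":1.5,"tz":0,"spin":0},{"tx":3.6,"ty":1.5,"tz":0,"spin":0},{"tx":3.6,"ty":1.5,"tz":0,"spin":0},{"tx":3.6,"ty":1.5,"tz":0,"spin":0},{"tx":3.6,"ty":1.5,"tz":0,"spin":0},{"tx":3.6,"ty":1.5,"tz":0,"spin":0},{"tx":3.6,"ty":1.5,"tz":0,"spin":0},{"tx":3.6,"ty":1.5,"tz":0,"spin":0}]' 8.5 80
cat > go.py <<'E'
import sys,numpy as np
from plant import readout
from scipy.spatial.transform import Rotation as R
s=readout.sense();M=R.from_quat(s['tool_rot']).as_matrix()
np.set_printoptions(precision=2,suppress=True)
t=np.array([float(a) for a in sys.argv[1:4]])
print("t",round(s["clock"],2),"pos",s['eef_pos'],"tool shift cm",M.T@(t-s['eef_pos'])/10,"psi",np.arctan2(M[1,0],M[0,0]),"tilt",M[2],"j",s["joint_positions"])
E
python3 go.py 660.5 15.5 250
```

```text
clock: 3.45
eef_pos: [393.7, -318.8, 252.3]
tool_rot: [0.801, 0.598, 0.0, -0.0]
ft_force: [1.1, -0.5, -0.0]
gripper_width: 1.001
grasp_force: 0.0
t 3.45 pos [ 393.68 -318.76  252.27] tool shift cm [39.64 16.07  0.24] psi 1.2821823242120187 tilt [ 0. -0. -1.] j [-0.7   0.22  1.87  0.    1.05 -0.42]
```

```bash
python3 -m crank '[{"tx":3.6,"ty":1.5,"tz":0,"spin":0},{"tx":3.6,"ty":1.5,"tz":0,"spin":0},{"tx":3.6,"ty":1.5,"tz":0,"spin":0},{"tx":3.6,"ty":1.5,"tz":0,"spin":0},{"tx":3.6,"ty":1.5,"tz":0,"spin":0},{"tx":3.6,"ty":1.5,"tz":0,"spin":0},{"tx":3.6,"ty":1.5,"tz":0,"spin":0},{"tx":3.6,"ty":1.5,"tz":0,"spin":0},{"tx":3.6,"ty":1.5,"tz":0,"spin":0},{"tx":3,"ty":1.2,"tz":0,"spin":0},{"tx":1.5,"ty":0.6,"tz":0,"spin":0},{"tx":0,"ty":0,"tz":0,"spin":0}]'
python3 go.py 660.5 15.5 181
python3 - <<'E'
from h import *
np.set_printoptions(precision=1,suppress=True)
w=snapshot("wrist");save(w,"w1.png",k=1.4)
t=snapshot("top");W=world(t)
x,y,z=W[...,0],W[...,1],W[...,2]
print(w["mtx"],w["extrinsics"])
E
```

```text
clock: 4.65
eef_pos: [643.6, -7.7, 251.9]
tool_rot: [0.8, 0.6, -0.0, -0.0]
ft_force: [-0.3, 0.0, 0.7]
gripper_width: 0.996
grasp_force: 0.0
t 4.65 pos [643.58  -7.65 251.94] tool shift cm [2.7  0.98 7.09] psi 1.286692235993889 tilt [ 0. -0. -1.] j [-0.03  0.43  1.57  0.    1.14  0.25]
[[297.3   0.  255.8]
 [  0.  297.3 188.1]
 [  0.    0.    1. ]] [[   1.    -0.3    0.  -618.8]
 [  -0.3   -0.9    0.3  118.2]
 [  -0.1   -0.3   -1.   452.8]
 [   0.     0.     0.     1. ]]
```

View pics/w1.png

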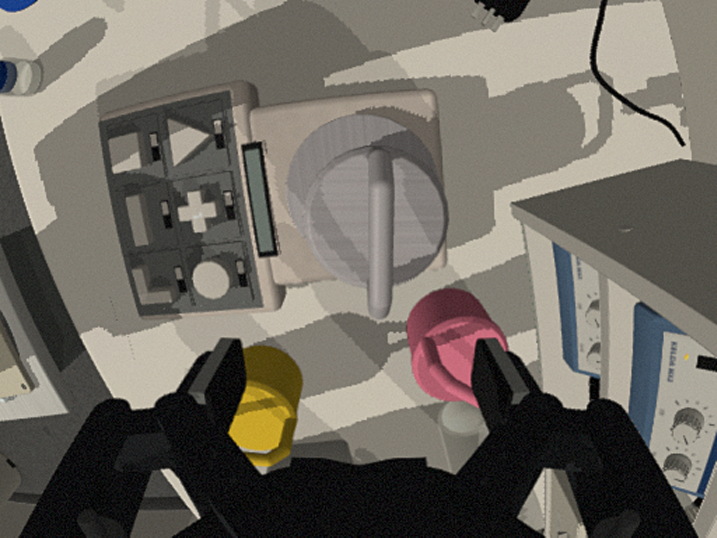

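```bash
python3 - <<'E'
from h import *
np.set_printoptions(precision=1,suppress=True)
w=snapshot("wrist");K=w["mtx"];T=np.linalg.inv(w["extrinsics"])
def ray(u,v,z):
    a=np.array([u-K[0,2],v-K[1,2]])/K[0,0];r=np.hypot(*a)
    d=np.array([*(np.sin(r)*a/r),np.cos(r)]);d=T[:3,:3]@d;return T[:3,3]+d*(z-T[2,3])/d[2]
print(T[:3,3])
for p,z in [((380,152),206),((378,200),206),((378,250),206),((379,310),206),((211,280),65),((197,211),65),((133,222),65)]: print(p,ray(p[0]/1.4,p[1]/1.4,z))
# same from depth (range along axis)
v,u=np.mgrid[:384,:512];a=(u-K[0,2])/K[0,0];b=(v-K[1,2])/K[1,1];r=np.hypot(a,b)+1e-9
z=w["range_z"].astype(float);s=np.tan(r)/r*z
W=np.stack([a*s,b*s,z],-1)@T[:3,:3].T+T[:3,3];ok=(z>0)&(r<1.3)
h=W[ok&(W[...,2]>196)&(W[...,2]<212)&(v<240)&(abs(u-271)<15)];print("handle",len(h),h.mean(0),np.percentile(h,[3,97],0),cv2.fitLine(h[:,:2].astype(np.float32),cv2.DIST_L2,0,.01,.01).ravel())
W2=np.load("top.npz")["W"];q=W2[(W2[...,0]>600)&(W2[...,0]<850)&(abs(W2[...,1])<250)&(W2[...,2]>100)]
for y in range(-250,250,50):
    k=q[(q[:,1]>=y)&(q[:,1]<y+50)]
    for zz in (100,170,240,310,400,500,700):
        m=k[(k[:,2]>zz)]; 
        if len(m): print(y,zz,round(m[:,0].min()),end="; ")
    print()
E
```

```text
[663.9  66.8 393.9]
(380, 152) [670.6  55.1 206. ]
(378, 200) [663.7  34.2 206. ]
(378, 250) [657.3  11.3 206. ]
(379, 310) [649.5 -18.7 206. ]
(211, 280) [504.7 -15.   65. ]
(197, 211) [516.1  46.2  65. ]
(133, 222) [451.2  57.4  65. ]
handle 1842 [661.   17.8 203.6] [[649.  -15.9 197.8]
 [672.5  48.4 206.1]] [  0.3   1.  661.   17.8]
-250 100 675; -250 170 677; -250 240 787; -250 310 787; -250 400 787; -250 500 787; -250 700 787; 
-200 100 699; -200 170 787; -200 240 787; -200 310 787; -200 400 787; -200 500 787; -200 700 787; 
-150 100 670; -150 170 787; -150 240 787; -150 310 787; -150 400 787; -150 500 787; -150 700 787; 
-100 100 787; -100 170 787; -100 240 787; -100 310 787; -100 400 787; -100 500 787; -100 700 787; 
-50 100 620; -50 170 645; -50 240 787; -50 310 787; -50 400 787; -50 500 787; -50 700 787; 
0 100 617; 0 170 653; 0 240 787; 0 310 787; 0 400 787; 0 500 787; 0 700 787; 
50 100 633; 50 170 665; 50 240 787; 50 310 787; 50 400 787; 50 500 787; 50 700 787; 
100 100 787; 100 170 787; 100 240 787; 100 310 787; 100 400 787; 100 500 787; 100 700 787; 
150 100 782; 150 170 782; 150 240 782; 150 310 782; 150 400 782; 150 500 782; 150 700 782; 
200 100 648; 200 170 761; 200 240 761; 200 310 761; 200 400 761; 200 500 761; 200 700 764;
```

```bash
python3 -m crank '[{"tx":1.4,"ty":0.5,"tz":0,"spin":0},{"tx":1.4,"ty":0.48,"tz":0,"spin":0},{"tx":0,"ty":0,"tz":1.5,"spin":0},{"tx":0,"ty":0,"tz":2,"spin":0},{"tx":0,"ty":0,"tz":2,"spin":0},{"tx":0,"ty":0,"tz":1.1,"spin":0},{"tx":0,"ty":0,"tz":0.5,"spin":0},{"tx":0,"ty":0,"tz":0,"spin":0},{"tx":0,"ty":0,"tz":0,"spin":0}]'
python3 go.py 660.8 16.5 181
python3 -m crank '[{"tx":0,"ty":0,"tz":0,"spin":0},{"tx":0,"ty":0,"tz":0,"spin":0},{"tx":0,"ty":0,"tz":0,"spin":0},{"tx":0,"ty":0,"tz":0,"spin":0},{"tx":0,"ty":0,"tz":0,"spin":0},{"tx":0,"ty":0,"tz":0,"spin":0},{"tx":0,"ty":0,"tz":0,"spin":0},{"tx":0,"ty":0,"tz":0,"spin":0},{"tx":0,"ty":0,"tz":0,"spin":0},{"tx":0,"ty":0,"tz":0,"spin":0}]' 0 80
```

```text
clock: 5.7
eef_pos: [661.0, 14.2, 181.9]
tool_rot: [0.8, 0.6, 0.0, 0.0]
ft_force: [1.9, 0.2, 0.3]
gripper_width: 0.994
grasp_force: 0.0
t 5.7 pos [661.01  14.21 181.95] tool shift cm [ 0.21 -0.08  0.09] psi 1.2867186195214013 tilt [ 0.  0. -1.] j [ 0.    0.53  1.58 -0.    1.03  0.29]
clock: 6.7
eef_pos: [660.8, 14.2, 181.6]
tool_rot: [0.8, 0.6, 0.0, 0.0]
ft_force: [1.2, -0.2, 2.9]
gripper_width: 0.107
grasp_force: 78.0
```

```bash
python3 -m crank '[{"tx":0,"ty":0,"tz":-0.3,"spin":0},{"tx":0,"ty":0,"tz":-0.5,"spin":0},{"tx":0,"ty":0,"tz":-0.8,"spin":0},{"tx":0,"ty":0,"tz":-1,"spin":0},{"tx":0,"ty":0,"tz":-1,"spin":0},{"tx":0,"ty":0,"tz":-0.8,"spin":0},{"tx":0,"ty":0,"tz":-0.4,"spin":0},{"tx":0,"ty":0,"tz":0,"spin":0}]'
python3 go.py 560 130 230; python3 go.py 529 352 230
python3 - <<'E'
from h import *
w=snapshot("wrist");save(w,"w2.png",k=1.2)
E
```

```text
clock: 7.5
eef_pos: [660.9, 14.3, 230.3]
tool_rot: [0.8, 0.6, 0.001, 0.0]
ft_force: [0.3, -0.5, -3.5]
gripper_width: 0.111
grasp_force: 78.0
t 7.5 pos [660.88  14.3  230.33] tool shift cm [  8.28 -12.93   0.02] psi 1.2868053874670884 tilt [ 0.  0. -1.] j [0.   0.48 1.55 0.   1.12 0.29]
t 7.5 pos [660.88  14.3  230.33] tool shift cm [ 28.72 -22.12   0.02] psi 1.2868053874670884 tilt [ 0.  0. -1.] j [0.   0.48 1.55 0.   1.12 0.29]
```

View pics/w2.png

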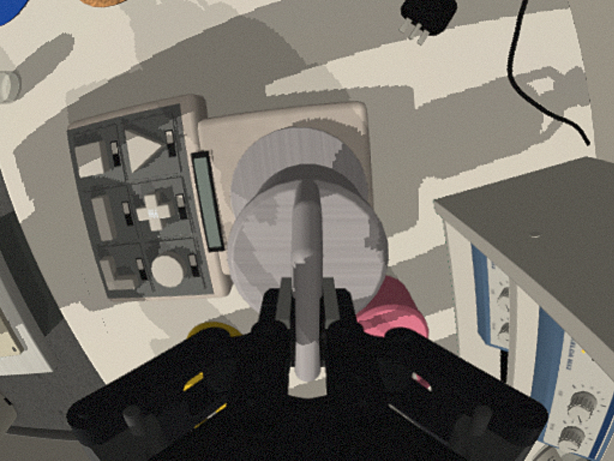

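```bash
python3 -m crank '[{"tx":0.8,"ty":-1.3,"tz":0,"spin":0},{"tx":1.5,"ty":-2.3,"tz":0,"spin":0},{"tx":1.6,"ty":-2.6,"tz":0,"spin":0},{"tx":1.6,"ty":-2.6,"tz":0,"spin":0},{"tx":1.7,"ty":-2.3,"tz":0,"spin":0},{"tx":2.1,"ty":-1.8,"tz":0,"spin":0},{"tx":2.5,"ty":-1.3,"tz":0,"spin":0},{"tx":2.7,"ty":-1.2,"tz":0,"spin":0},{"tx":2.7,"ty":-1.2,"tz":0,"spin":0},{"tx":2.7,"ty":-1.2,"tz":0,"spin":0},{"tx":2.7,"ty":-1.2,"tz":0,"spin":0},{"tx":2.7,"ty":-1.2,"tz":0,"spin":0},{"tx":1.9,"ty":-1,"tz":0,"spin":0},{"tx":1,"ty":-0.6,"tz":0,"spin":0},{"tx":0.5,"ty":-0.3,"tz":0,"spin":0},{"tx":0,"ty":0,"tz":0,"spin":0},{"tx":0,"ty":0,"tz":0,"spin":0}]'
python3 go.py 529 352 119.6
```

```text
clock: 9.25
eef_pos: [528.7, 350.9, 229.2]
tool_rot: [0.8, 0.6, -0.0, 0.0]
ft_force: [0.5, -1.1, -2.7]
gripper_width: 0.112
grasp_force: 78.1
t 9.25 pos [528.69 350.86 229.17] tool shift cm [ 0.13 -0.   10.96] psi 1.2863992318752733 tilt [-0. -0. -1.] j [ 0.57  0.44  1.61 -0.    1.09  0.85]
```

```bash
python3 -m crank '[{"tx":0,"ty":0,"tz":0.7,"spin":0},{"tx":0,"ty":0,"tz":1.5,"spin":0},{"tx":0,"ty":0,"tz":2,"spin":0},{"tx":0,"ty":0,"tz":2,"spin":0},{"tx":0,"ty":0,"tz":2,"spin":0},{"tx":0,"ty":0,"tz":1.2,"spin":0},{"tx":0,"ty":0,"tz":0.6,"spin":0},{"tx":0,"ty":0,"tz":0.3,"spin":0},{"tx":0,"ty":0,"tz":0.2,"spin":0},{"tx":0,"ty":0,"tz":0,"spin":0}]'
python3 -m crank '[{"tx":0,"ty":0,"tz":0.1,"spin":0},{"tx":0,"ty":0,"tz":0.1,"spin":0},{"tx":0,"ty":0,"tz":0.1,"spin":0},{"tx":0,"ty":0,"tz":0.1,"spin":0},{"tx":0,"ty":0,"tz":0,"spin":0}]'
```

```text
clock: 10.25
eef_pos: [529.1, 351.9, 124.8]
tool_rot: [0.8, 0.6, 0.0, 0.0]
ft_force: [-0.2, -0.4, -3.0]
gripper_width: 0.106
grasp_force: 78.0
clock: 10.75
eef_pos: [528.7, 351.6, 120.2]
tool_rot: [0.8, 0.6, -0.0, -0.0]
ft_force: [-0.2, -0.2, -3.1]
gripper_width: 0.111
grasp_force: 78.0
```

```bash
python3 -m crank '[{"tx":0,"ty":0,"tz":0.1,"spin":0},{"tx":0,"ty":0,"tz":0,"spin":0}]'
python3 -m crank '[{"tx":0,"ty":0,"tz":0.05,"spin":0},{"tx":0,"ty":0,"tz":0,"spin":0}]'
```

```text
clock: 10.95
eef_pos: [529.1, 351.8, 119.6]
tool_rot: [0.8, 0.6, 0.0, 0.0]
ft_force: [1.2, -0.6, -1.5]
gripper_width: 0.11
grasp_force: 78.3
clock: 11.15
eef_pos: [529.3, 351.8, 119.5]
tool_rot: [0.8, 0.6, 0.001, 0.0]
ft_force: [0.3, -2.5, 4.3]
gripper_width: 0.112
grasp_force: 79.0
```

```bash
python3 -m crank '[{"tx":0,"ty":0,"tz":0,"spin":0},{"tx":0,"ty":0,"tz":0,"spin":0},{"tx":0,"ty":0,"tz":0,"spin":0},{"tx":0,"ty":0,"tz":0,"spin":0},{"tx":0,"ty":0,"tz":0,"spin":0},{"tx":0,"ty":0,"tz":0,"spin":0}]' 5
python3 -m crank '[{"tx":0,"ty":0,"tz":-0.5,"spin":0},{"tx":0,"ty":0,"tz":-1.2,"spin":0},{"tx":0,"ty":0,"tz":-2,"spin":0},{"tx":0,"ty":0,"tz":-3,"spin":0},{"tx":0,"ty":0,"tz":-2,"spin":0},{"tx":0,"ty":0,"tz":-1,"spin":0},{"tx":0,"ty":0,"tz":0,"spin":0}]'
python3 go.py 505.8 -11.1 130
python3 - <<'E'
from h import *
np.set_printoptions(precision=1,suppress=True)
s=snapshot("scene");w=snapshot("wrist");im=cv2.resize(s["color"][...,::-1][130:290,120:340],None,fx=3,fy=3)
cv2.imwrite("pics/placed.png",im)
K=w["mtx"];T=np.linalg.inv(w["extrinsics"])
v,u=np.mgrid[:384,:512];a=(u-K[0,2])/K[0,0];b=(v-K[1,2])/K[1,1];r=np.hypot(a,b)+1e-9
z=w["range_z"].astype(float);q=np.tan(r)/r*z
W=np.stack([a*q,b*q,z],-1)@T[:3,:3].T+T[:3,3]
l=W[(z>0)&(r<1.2)&(abs(W[...,2]-84)<5)&(np.hypot(W[...,0]-529,W[...,1]-352)<65)]
print("lid",len(l),l.mean(0),cv2.minEnclosingCircle(l[:,:2].astype(np.float32)))
E
```

```text
clock: 11.75
eef_pos: [528.7, 351.7, 118.8]
tool_rot: [0.8, 0.6, -0.0, -0.0]
ft_force: [-0.2, 0.4, -0.6]
gripper_width: 0.587
grasp_force: 0.0
clock: 12.45
eef_pos: [529.6, 352.2, 218.0]
tool_rot: [0.8, 0.6, 0.002, 0.0]
ft_force: [0.2, 0.0, 0.2]
gripper_width: 0.589
grasp_force: 0.0
t 12.45 pos [529.61 352.24 218.02] tool shift cm [-35.57   7.87   8.72] psi 1.2868370724002456 tilt [ 0.  0. -1.] j [ 0.57  0.45  1.62 -0.    1.07  0.85]
lid 5159 [529.7 354.4  83.2] ((528.385498046875, 351.6129150390625), 46.11786651611328)
```

View pics/placed.png

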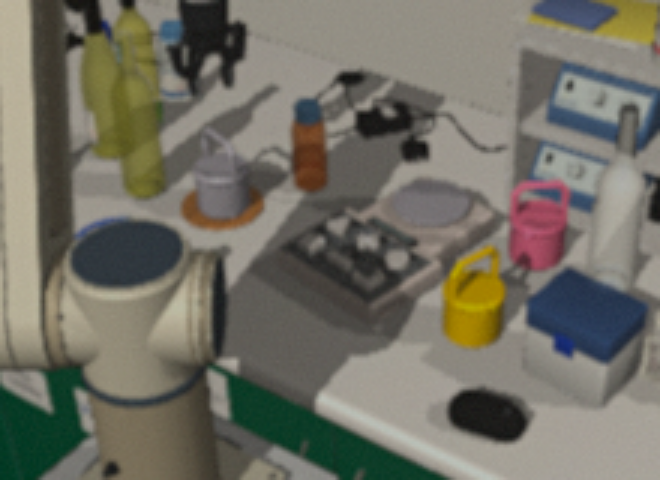

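```bash
python3 -m crank '[{"tx":-1.5,"ty":0.4,"tz":0,"spin":0},{"tx":-3,"ty":0.6,"tz":0,"spin":0},{"tx":-3.5,"ty":0.8,"tz":0,"spin":0},{"tx":-3.5,"ty":0.8,"tz":0,"spin":0},{"tx":-3.5,"ty":0.8,"tz":0.8,"spin":0},{"tx":-3.5,"ty":0.8,"tz":1.5,"spin":0},{"tx":-3.5,"ty":0.8,"tz":1.5,"spin":0},{"tx":-3.5,"ty":0.8,"tz":1.5,"spin":0},{"tx":-3.5,"ty":0.7,"tz":1.5,"spin":0},{"tx":-3.5,"ty":0.7,"tz":1.5,"spin":0},{"tx":-2,"ty":0.4,"tz":1,"spin":0},{"tx":-1,"ty":0.2,"tz":0.5,"spin":0},{"tx":0,"ty":0,"tz":0,"spin":0},{"tx":0,"ty":0,"tz":0,"spin":0}]' 0 40
python3 go.py 505.3 -12.5 68
python3 - <<'E'
from h import *
np.set_printoptions(precision=1,suppress=True)
w=snapshot("wrist");save(w,"w3.png",k=1.4);np.savez("w3.npz",**{k:w[k] for k in("color","mtx","extrinsics","range_z")})
E
```

```text
clock: 13.95
eef_pos: [504.1, -10.7, 117.8]
tool_rot: [0.8, 0.6, -0.0, -0.0]
ft_force: [0.2, -0.6, 0.3]
gripper_width: -0.003
grasp_force: 0.0
t 13.95 pos [504.09 -10.67 117.8 ] tool shift cm [-0.14  0.17  4.98] psi 1.286491631529341 tilt [ 0. -0. -1.] j [-0.04  0.42  1.97  0.    0.75  0.24]
```

View pics/w3.png

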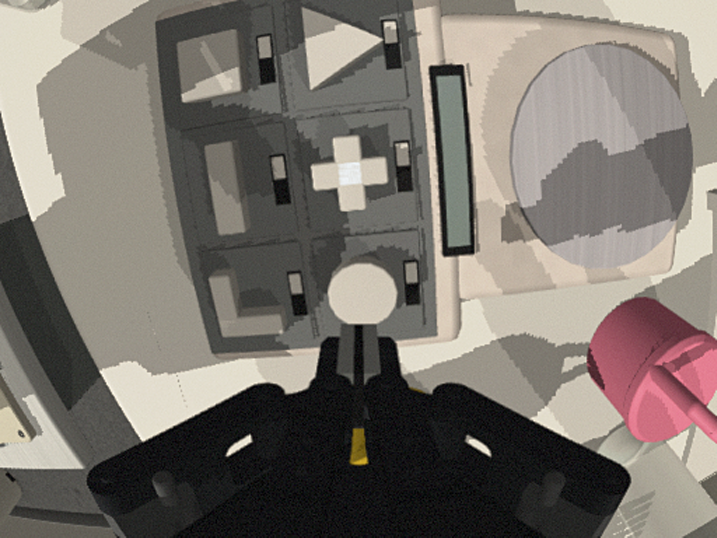

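```bash
python3 - <<'E'
from h import *
np.set_printoptions(precision=1,suppress=True)
w=np.load("w3.npz");K=w["mtx"];T=np.linalg.inv(w["extrinsics"])
def ray(u,v,z):
    a=np.array([u-K[0,2],v-K[1,2]])/K[0,0];r=np.hypot(*a)
    d=np.array([*(np.sin(r)*a/r),np.cos(r)]);d=T[:3,:3]@d;return T[:3,3]+d*(z-T[2,3])/d[2]
for n,p in dict(round=(363,293),cross=(349,173),bar=(226,188),tri=(332,46),sq=(209,66)).items(): print(n,ray(p[0]/1.4,p[1]/1.4,65))
E
```

```text
round [505.5 -11.2  65. ]
cross [516.   48.4  65. ]
bar [456.9  59.6  65. ]
tri [525.6 108.3  65. ]
sq [467.4 119.4  65. ]
```

```bash
python3 -m crank '[{"tx":0,"ty":0.15,"tz":1.5,"spin":0},{"tx":0,"ty":0,"tz":2,"spin":0},{"tx":0,"ty":0,"tz":1,"spin":0},{"tx":0,"ty":0,"tz":0.5,"spin":0},{"tx":0,"ty":0,"tz":0.3,"spin":0},{"tx":0,"ty":0,"tz":0.3,"spin":0},{"tx":0,"ty":0,"tz":0.2,"spin":0},{"tx":0,"ty":0,"tz":0,"spin":0},{"tx":0,"ty":0,"tz":0,"spin":0}]'
```

```text
clock: 14.9
eef_pos: [505.9, -11.3, 60.2]
tool_rot: [0.8, 0.6, 0.0, 0.0]
ft_force: [-0.2, 3.1, 4.5]
gripper_width: -0.002
grasp_force: 2.1
```

```bash
python3 -m crank '[{"tx":0,"ty":0,"tz":0.1,"spin":0},{"tx":0,"ty":0,"tz":0.1,"spin":0},{"tx":0,"ty":0,"tz":0.05,"spin":0},{"tx":0,"ty":0,"tz":0,"spin":0}]'
```

```text
clock: 15.3
eef_pos: [506.0, -11.3, 58.8]
tool_rot: [0.8, 0.6, 0.0, 0.0]
ft_force: [-5.3, 3.4, 19.8]
gripper_width: 0.003
grasp_force: 10.5
```

```bash
python3 -m crank '[{"tx":0,"ty":0,"tz":-0.5,"spin":0},{"tx":0,"ty":0,"tz":-1.5,"spin":0},{"tx":0,"ty":0,"tz":-1.5,"spin":0},{"tx":0,"ty":0,"tz":-0.5,"spin":0},{"tx":0,"ty":0,"tz":0,"spin":0}]'
python3 go.py 526.8 109.8 68
python3 - <<'E'
from h import *
w=snapshot("wrist");save(w,"w4.png",[80,0,360,260],2.2)
E
```

```text
clock: 15.8
eef_pos: [506.2, -11.6, 97.9]
tool_rot: [0.8, 0.6, 0.001, 0.001]
ft_force: [-0.2, -0.4, -0.0]
gripper_width: 0.0
grasp_force: 0.0
t 15.8 pos [506.24 -11.63  97.86] tool shift cm [12.23 -1.44  2.99] psi 1.2867141803438034 tilt [ 0.  0. -1.] j [-0.05  0.46  1.98 -0.    0.71  0.24]
```

View pics/w4.png

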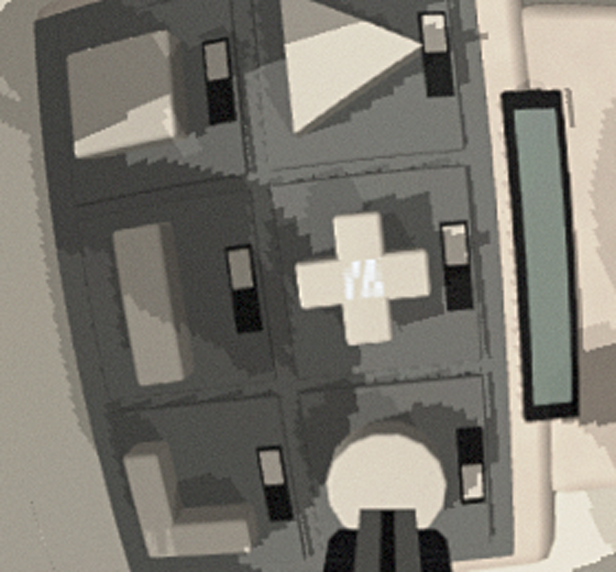

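Wrist view: the round key's shutter, at (472,480), has moved to its right end. All the others are still at left.

```bash
python3 -m crank '[{"tx":1.5,"ty":-0.2,"tz":0,"spin":0},{"tx":3,"ty":-0.3,"tz":0,"spin":0},{"tx":3.2,"ty":-0.4,"tz":0,"spin":0},{"tx":3,"ty":-0.3,"tz":0,"spin":0},{"tx":1.5,"ty":-0.2,"tz":0,"spin":0},{"tx":0,"ty":0,"tz":0,"spin":0},{"tx":0,"ty":0,"tz":1,"spin":0},{"tx":0,"ty":0,"tz":1.5,"spin":0},{"tx":0,"ty":0,"tz":0.5,"spin":0},{"tx":0,"ty":0,"tz":0.3,"spin":0},{"tx":0,"ty":0,"tz":0.3,"spin":0},{"tx":0,"ty":0,"tz":0.2,"spin":0},{"tx":0,"ty":0,"tz":0.1,"spin":0},{"tx":0,"ty":0,"tz":0,"spin":0},{"tx":0,"ty":0,"tz":0,"spin":0}]'
```

```text
clock: 17.35
eef_pos: [526.0, 109.1, 59.0]
tool_rot: [0.8, 0.6, -0.0, 0.0]
ft_force: [-4.2, -3.1, 8.7]
gripper_width: 0.0
grasp_force: 4.4
```

```bash
python3 -m crank '[{"tx":0,"ty":0,"tz":0.1,"spin":0},{"tx":0,"ty":0,"tz":0.05,"spin":0},{"tx":0,"ty":0,"tz":0,"spin":0}]'
```

```text
clock: 17.65
eef_pos: [526.1, 109.1, 58.8]
tool_rot: [0.8, 0.6, -0.0, 0.0]
ft_force: [-8.7, -4.3, 23.8]
gripper_width: -0.001
grasp_force: 12.0
```

```bash
python3 -m crank '[{"tx":0,"ty":0,"tz":-0.5,"spin":0},{"tx":0,"ty":0,"tz":-1.3,"spin":0},{"tx":0,"ty":0,"tz":-1.3,"spin":0},{"tx":0,"ty":0,"tz":-0.4,"spin":0},{"tx":-1.2,"ty":0.15,"tz":0,"spin":0},{"tx":-1.8,"ty":0.2,"tz":0,"spin":0},{"tx":-1.8,"ty":0.2,"tz":0,"spin":0},{"tx":-1.2,"ty":0.2,"tz":0,"spin":0},{"tx":0,"ty":0,"tz":0,"spin":0},{"tx":0,"ty":0,"tz":0,"spin":0}]'
python3 go.py 516.5 49.3 59
```

```text
clock: 18.65
eef_pos: [516.8, 49.7, 91.7]
tool_rot: [0.8, 0.599, 0.0, -0.0]
ft_force: [-0.3, 0.6, 0.5]
gripper_width: -0.001
grasp_force: 0.0
t 18.65 pos [516.79  49.73  91.68] tool shift cm [-0.05 -0.02  3.27] psi 1.2857395604449051 tilt [ 0. -0. -1.] j [0.07 0.48 1.95 0.   0.71 0.36]
```

```bash
python3 -m crank '[{"tx":0,"ty":0,"tz":1,"spin":0},{"tx":0,"ty":0,"tz":1.2,"spin":0},{"tx":0,"ty":0,"tz":0.3,"spin":0},{"tx":0,"ty":0,"tz":0.3,"spin":0},{"tx":0,"ty":0,"tz":0.3,"spin":0},{"tx":0,"ty":0,"tz":0.15,"spin":0},{"tx":0,"ty":0,"tz":0.1,"spin":0},{"tx":0,"ty":0,"tz":0,"spin":0},{"tx":0,"ty":0,"tz":0,"spin":0}]'
```

```text
clock: 19.55
eef_pos: [516.2, 50.2, 59.0]
tool_rot: [0.8, 0.6, -0.0, -0.0]
ft_force: [-5.3, 1.7, 11.7]
gripper_width: 0.003
grasp_force: 5.8
```

```bash
python3 -m crank '[{"tx":0,"ty":0,"tz":0.1,"spin":0},{"tx":0,"ty":0,"tz":0,"spin":0}]'
python3 -m crank '[{"tx":0,"ty":0,"tz":-0.5,"spin":0},{"tx":0,"ty":0,"tz":-1.3,"spin":0},{"tx":0,"ty":0,"tz":-1.3,"spin":0},{"tx":0,"ty":0,"tz":-0.4,"spin":0},{"tx":-0.1,"ty":-1.2,"tz":0,"spin":0},{"tx":-0.2,"ty":-1.8,"tz":0,"spin":0},{"tx":-0.2,"ty":-1.8,"tz":0,"spin":0},{"tx":-0.2,"ty":-1.3,"tz":0,"spin":0},{"tx":0,"ty":0,"tz":0,"spin":0},{"tx":0,"ty":0,"tz":0,"spin":0}]'
python3 go.py 456 60.3 59
python3 - <<'E'
from h import *
w=snapshot("wrist");save(w,"w5.png",k=1.5)
E
```

```text
clock: 19.75
eef_pos: [516.2, 50.2, 58.8]
tool_rot: [0.8, 0.6, -0.0, -0.0]
ft_force: [-7.9, 0.6, 22.7]
gripper_width: 0.001
grasp_force: 11.1
clock: 20.75
eef_pos: [456.5, 60.4, 92.4]
tool_rot: [0.8, 0.6, 0.0, 0.0]
ft_force: [-0.1, -0.0, 0.0]
gripper_width: 0.002
grasp_force: 0.0
t 20.75 pos [456.53  60.45  92.41] tool shift cm [-0.03 -0.05  3.34] psi 1.2870603739158983 tilt [ 0.  0. -1.] j [ 0.11  0.42  2.07 -0.    0.65  0.39]
```

View pics/w5.png

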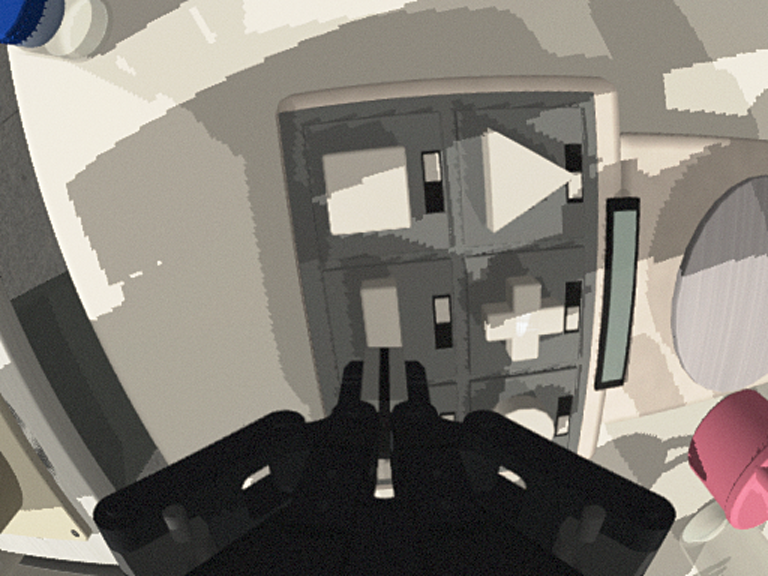

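Triangle shutter (573,188) and cross shutter (572,320) are at the right. The square (432,165) and bar (443,308) shutters are still at the left. Now I press the bar.

```bash
python3 -m crank '[{"tx":0,"ty":0,"tz":1,"spin":0},{"tx":0,"ty":0,"tz":1.2,"spin":0},{"tx":0,"ty":0,"tz":0.3,"spin":0},{"tx":0,"ty":0,"tz":0.3,"spin":0},{"tx":0,"ty":0,"tz":0.3,"spin":0},{"tx":0,"ty":0,"tz":0.2,"spin":0},{"tx":0,"ty":0,"tz":0.1,"spin":0},{"tx":0,"ty":0,"tz":0,"spin":0},{"tx":0,"ty":0,"tz":0,"spin":0}]'
python3 -m crank '[{"tx":0,"ty":0,"tz":0.05,"spin":0},{"tx":0,"ty":0,"tz":0.05,"spin":0},{"tx":0,"ty":0,"tz":0,"spin":0}]'
```

```text
clock: 21.7
eef_pos: [455.7, 60.2, 58.9]
tool_rot: [0.8, 0.6, -0.0, -0.0]
ft_force: [-5.8, -1.7, 13.5]
gripper_width: 0.0
grasp_force: 6.7
clock: 22.0
eef_pos: [455.7, 60.2, 58.7]
tool_rot: [0.8, 0.6, -0.0, -0.0]
ft_force: [-8.4, -1.6, 26.8]
gripper_width: -0.001
grasp_force: 13.2
```

```bash
python3 -m crank '[{"tx":0,"ty":0,"tz":-0.5,"spin":0},{"tx":0,"ty":0,"tz":-2,"spin":0},{"tx":0,"ty":0,"tz":-3,"spin":0},{"tx":0,"ty":0,"tz":-3,"spin":0},{"tx":0,"ty":0,"tz":-2,"spin":0},{"tx":0,"ty":0,"tz":-0.5,"spin":0},{"tx":0,"ty":0,"tz":0,"spin":0},{"tx":0,"ty":0,"tz":0,"spin":0}]'
python3 - <<'E'
from h import *
w=snapshot("wrist");save(w,"w6.png",k=1.5)
E
```

```text
clock: 22.8
eef_pos: [455.7, 60.3, 166.4]
tool_rot: [0.8, 0.6, -0.0, -0.0]
ft_force: [0.2, -0.0, -0.6]
gripper_width: 0.001
grasp_force: 0.0
```

View pics/w6.png

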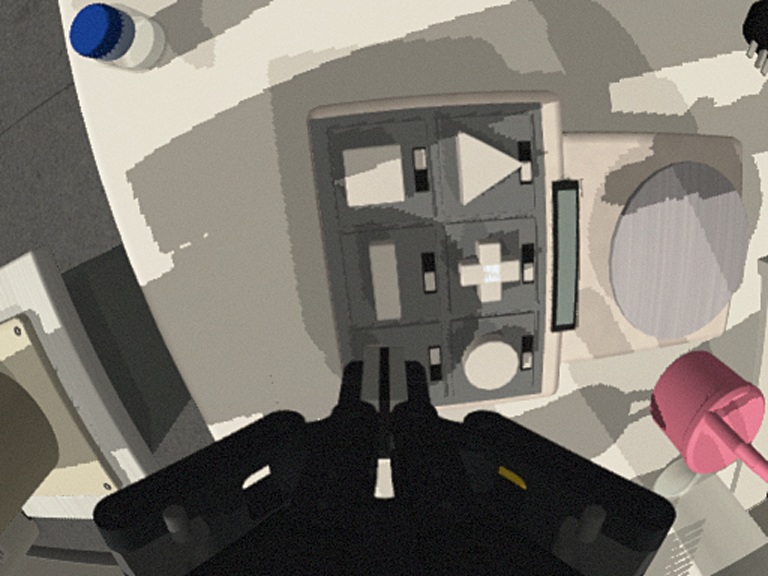

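The bar (429,283), triangle, cross and round shutters are all at the right. The square (420,160) and L-key (434,353) shutters are still at the left, and the pan is empty.

```bash
python3 -c "
from plant import workorder
print(workorder.job_done())"
```

```text
the job is handed in; nothing more can be done
None
```

The job is handed in at about 23 s: the can stands upright on the cork mat, and the round, triangle, cross and bar keys were each pressed fully home in that order, while the square and L-shaped keys were not pressed.

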